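# Serve a bread roll with tongs

## Robot

A 6-joint arm with a two-finger parallel gripper is mounted at the origin on the work surface. World frame = base frame: x ahead of the robot, y to its left, z up, the work surface at z = 0. Lengths are in m, angles in rad, forces in N, time in s.
With the tool pointing down it reaches from about 0.375 to 0.975 m from the base axis. Payload 3.8 kg.
Tool frame: the origin (TCP) lies midway between the tips of the shut fingers; the grasp point (between the pads) lies 19 mm behind it; z points along the fingers, y is the direction in which the jaws open and shut (so a half turn about z gives the same grasp; the last joint's range is limited). The gripper opens to 85 mm and grips with 20 to 120 N. Pads are 22 mm wide; open, the fingers measure 114 mm over their backs; the gripper's body (76 mm by 85 mm) begins 54 mm behind the grasp point. The pads swing forward as they close: fully open they stand 13 mm farther back than shut.
Start: joints at [-1.208, 0.264, 1.604, -0, 1.274, -0.037], TCP at [0.263, -0.622, 0.231] pointing down, gripper open.
Joint ranges: [-2.63, 2.63], [-0.94, 2.18], [0.31, 2.57], [-1.31, 4.45], [0, 2.66], [-2.55, 2.55]. Speed limits (rad/s): [2.57, 2.57, 3.14, 3.14, 3.14, 3.14].

## Interface

Orientations are given as a rotation vector (axis times angle).
In Python, from workcell import bot gives the robot as it stands. The module is installed in compiled form; this text tells all that it offers.
- The arm moves only by the tool move_arm, never from a script. Its argument "steps" is a list of rows, each a list of 5 numbers: the shift along the tool's x, y, z in mm, then the turn about the tool's z in degrees, then the opening in per cent of the stroke, from 0 (shut) to 100 (fully open). In form: [[tx, ty, tz, turn, claw], ...]. A call has 1 to 20 rows; each row is the pose to reach, as a shift and turn from the pose commanded when the call began, along the tool's axes at that moment; what a row does not reach only later rows make up. A row lasts 1/10 s, in which the tool goes at most 50 mm and 8.59 degrees, less where a joint would pass 70% of its speed; a pose out of reach is approached as far as the arm can. A call with a gripper value outside its range is refused whole. The fingers move at their own pace and stop on an object; "newtons" is the grip in N (left out, the last holds). Time passes only in rows, so rows that repeat a pose let the fingers close. It gives the time, the measured TCP pose, the force and the opening at its end, in the units of the state.
- bot.read_state(): the state, without advancing time (a new reading comes with each control period).
- bot.read_camera(name): name is "scene" or "top" or "wrist"; returns a dict with "pixels" (480x640x3 uint8, red, green, blue), "depth" (480x640 float32, m along the optical axis (not along the pixel's ray), 0 where there is no reading), "fovy" (degrees; the focal length in pixels is half the picture's height over the tangent of half this angle, whatever the lens; pixels are square), "cx", "cy" (the principal point, pixels), "k1" (the pictures are not rectified: a ray, as slopes to the right and down, at radius r is drawn at 1 + k1 r^2 times it, then the intrinsics apply), "xyz" and "attitude" of the camera in the world. Camera axes: x right, y up, looking along -z (the intrinsics and any distortion apply to the point x, -y, -z); pixel columns grow to the right and rows downward; lengths in m; the calibration is good to about 2 mm. A picture is of the moment at which its call begins.
- bot.finish_job(): hands the job in, once; it reports no verdict.
The state is a dict: "time": time; "q": joint angles; "joint_vel": joint speeds; "joint_torque": joint torques, N m; "tool_pos": TCP position; "tcp_rot": TCP orientation; "wrist_force": force on the tool from outside, world axes, zero at the start; "torque": the same for the moment, N m; "width": opening from 0.0 (shut) to 1.0 (fully open).
Only numpy, scipy, OpenCV 4.12 (cv2) and the standard library are available. Lean on these libraries where they do the work, as an engineer would, in place of code of your own. Each camera call takes 0.05 s, during which the arm holds its last target.

## Task

Pick up the serving tongs from their rest, use them to take the round bread roll off the wooden board, and carry it over the white plate. Finish still holding it there in the tongs, above the middle part of the plate and lifted about 10 cm or more over it; do not put it down or let go. Do not touch the roll with the gripper itself, and leave the long bun, the cookie and everything else on the counter where they are.

Things in the scene. Friction and masses are not known exactly. Their poses are not given: they have to be found in the camera images.
- tongs_grip (a point): Grip point of the plain steel spring tongs (240 mm long, 120 g): midway between the arms, half-way up them, near the centre of mass, 45 mm above the counter at the start. x points to the jaws, z up. Each arm is an upright strip 16 mm high, 5 mm thick; open, they measure 51 mm over their outsides here. Grip from above, a finger outside each arm.
- tongs_pivot (a point): Rear pivot of the tongs, 100 mm behind the grip point. They spring open: 5 N on each arm at the grip point starts to close them, 8 N closes them down to the roll. Each mm of closing at the grip point closes the jaws by 2 mm; they reopen with the fingers. Keep them squeezed to 48 mm or less over the arms, or they slip out of the fingers.
- tongs_jaws (a point): Middle of the open jaws, 100 mm ahead of the grip point, 4 mm lower; fixed to one arm, so it shifts a little as the tongs close. Jaws: flat paddles 46 mm long (77 to 123 mm ahead of the grip point), 5 mm thick, from 18 mm below to 10 mm above the grip point's height, inner faces 77 mm apart when open, parallel when on the roll.
- tongs_arm (a joint): Closing of the tongs, rad: 0 open (jaws 77 mm apart at their middle), about 0.15 when closed on the roll (47 mm apart, 36 mm over the arms at the grip point), 0.36 nearly shut.
- rest: Fixed dark wooden rest on which the tongs lie level; its origin on the counter below the grip point, x along the tongs. Base plate 50 mm wide, 8 mm high; rear notch 80 mm behind and front bar 55 mm ahead of the origin (each 14 mm along x, 37 mm high, the notch's cheeks 47 mm). Between them the space beside and under the arms is free for fingers.
- roll_centre (a point): Centre (20 mm above its underside) of the round bread roll: domed, brown crust, 47 mm across at its widest (14 mm above its underside), 40 mm high, about 45 g, standing on the board.
- board: Fixed light wooden serving board, 120 (x) by 360 (y) mm, 45 mm high, its origin in the centre of its underside on the counter. The roll, the bun and the cookie stand on it in a row along its y, about 120 mm apart, in any order.
- plate: Fixed round white plate, 160 mm across, 16 mm high, its origin in the centre of its underside on the counter; empty.
- bun_centre (a point): Centre of the long bun, 106 by 36 mm, 28 mm high, on the board: leave it.
- cookie_centre (a point): Centre of the flat round cookie, 68 mm across, 12 mm high, on the board: leave it.
- mug_centre (a point): Centre of a white mug, 76 mm across, 85 mm high, beyond the board: leave it.
- jar_centre (a point): Centre of an amber jar, 70 mm across, 100 mm high, beyond the board: leave it.
- calculator_centre (a point): Centre of a black pocket calculator, 100 by 75 mm, 12 mm thick, lying on the counter on the robot's side of the board: leave it.
- spoon_grip (a point): Handle of a spoon 140 mm long lying on the counter on the robot's side of the board: leave it.
Mind the look-alikes: they are no part of the job. What is meant by the part that bears roll_centre is not red, turquoise or yellow, and is the larger of those in its own colour.

How it is judged:
On the way, in this order (a step that is already met when the one before it is completed fails the run):
1. the tongs are held by the gripper, lifted off their rest, with the roll still on the board (height (world z) of tongs_grip above 0.06 m and contact force between tongs and the fingers above 1 N and height (world z) of roll_centre below 0.072 m), for 0.1 s.
2. the roll is lifted off the board in the tongs (height (world z) of roll_centre above 0.085 m and contact force between tongs and the fingers above 2 N and contact force between tongs and roll above 0.5 N), for 0.2 s.
At the end, for the whole second after the job is handed in: The gripper holds the tongs and the tongs hold the roll, at rest, carried by nothing else: roll centre within 55 mm of the plate's centre seen from above and at least 110 mm above the counter, within 50 mm of the point between the jaws, the roll not touched by the robot (contact force between tongs and the fingers above 2 N and contact force between tongs and roll above 0.5 N and height (world z) of roll_centre above 0.11 m and horizontal distance between roll_centre and plate below 0.055 m and distance between roll_centre and tongs_jaws below 0.05 m and contact force between roll and the fingers below 0.1 N and contact force between roll and the arm below 0.1 N and contact force between tongs and plate below 0.1 N and linear speed of roll below 0.05 m/s); the arm keeps its last pose, push and grip.
It fails at once if the robot touches the roll (contact force between roll and the fingers above 0.5 N or contact force between roll and the arm above 0.5 N).
It fails at once if the long bun or the cookie is moved by more than 30 mm (distance of any of bun_centre, cookie_centre from where it was at the start of the episode above 0.03 m).
It fails at once if the mug, jar, calculator or spoon is moved by more than 40 mm (distance of any of mug_centre, jar_centre, calculator_centre, spoon_grip from where it was at the start of the episode above 0.04 m).
It also fails if it takes over 43 s, if anything falls off the work surface, if the arm or the gripper's body presses on something with over 40 N, if the wrist force passes 120 N, or if a joint passes its speed limit or range.

## Working session

There is one attempt and no reset: what is moved stays moved. The work goes in short steps, Python scripts to look and compute and a tool call to move; the robot and the scene stay as the last step left them, time stands still between calls to the robot, and variables do not carry over. Pictures are saved under pics/ and viewed, and the job is handed in when it is done.

Besides the shell and the picture viewer there is one more tool, called after "Emit:" as name(argument=value, ...), one argument or row to a line, values as JSON. move_arm: Moves the arm, as the interface text tells. Its arguments: {"type":"object","properties":{"steps":{"type":"array","items":{"type":"array","items":{"type":"number"}}},"newtons":{"type":"number"}},"required":["steps"]}

```bash
mkdir -p pics; cat > h.py <<'E'
import numpy as np, cv2
from workcell import bot
def grab(name,tag):
    c=bot.read_camera(name)
    cv2.imwrite(f'pics/{tag}.png',c['pixels'][:,:,::-1])
    np.savez(f'{tag}.npz',**{k:np.array(v) for k,v in c.items()})
    return c
def load(tag): 
    z=np.load(f'{tag}.npz'); return {k:z[k] for k in z.files}
def Rm(c):
    a=np.array(c['attitude'],float)
    if a.shape==(3,3): return a
    if a.size==3: return cv2.Rodrigues(a)[0]
    raise Exception(a)
def ray(c,u,v):
    f=240/np.tan(np.radians(float(c['fovy']))/2)
    K=np.array([[f,0,float(c['cx'])],[0,f,float(c['cy'])],[0,0,1]])
    p=cv2.undistortPoints(np.array([[[u,v]]],float),K,np.array([float(c['k1']),0,0,0]))[0,0]
    return np.array([p[0],-p[1],-1.])
def pz(c,u,v,z):
    d=Rm(c)@ray(c,u,v); o=np.array(c['xyz'],float); return o+d*(z-o[2])/d[2]
def pd(c,u,v):
    d=float(c['depth'][int(round(v)),int(round(u))]); return np.array(c['xyz'],float)+Rm(c)@ray(c,u,v)*d
def tri(*obs):
    A=np.zeros((3,3));b=np.zeros(3);L=[]
    for c,u,v in obs:
        d=Rm(c)@ray(c,u,v);d/=np.linalg.norm(d);P=np.eye(3)-np.outer(d,d);A+=P;b+=P@np.array(c['xyz'],float);L.append((P,np.array(c['xyz'],float)))
    x=np.linalg.solve(A,b); return x,[np.linalg.norm(P@(x-o)) for P,o in L]
E
python3 - <<'E'
from h import *
for n in ['scene','top','wrist']:
    c=grab(n,n+'0'); print(n,c['fovy'],c['cx'],c['cy'],c['k1'],c['xyz'],c['attitude'],(c['depth']>0).mean())
print(bot.read_state())
E
```

```text
scene 48.52665268077476 317.73477865078036 245.83452484709935 0.02941885706232938 [ 1.22315918 -0.32614597  0.84411826] [0.64971045 0.41225681 1.06637686] 0.9959505208333334
top 50.109549700865564 328.68751035014776 247.73487340946875 -0.0768929661196878 [ 0.51327796 -0.00502921  1.07146416] [ 0.04311751 -0.04999034 -1.55080246] 0.9959537760416667
wrist 63.886102055921555 313.0178951039232 236.8052414920152 -0.03413822188213305 [ 0.32459223 -0.59500866  0.37259244] [-0.23396727  0.15847084 -1.16305145] 0.9960611979166667
{'time': 0.15, 'q': array([-1.20788352e+00,  2.64607292e-01,  1.60509034e+00,  1.88164151e-05,
        1.27369499e+00, -3.68800690e-02]), 'joint_vel': array([ 0.00025692, -0.00332285, -0.00484132,  0.00043575, -0.00048112,
        0.00138552]), 'joint_torque': array([ 1.73595695e-04, -5.15903807e+01, -3.67959416e+01, -3.50619655e-05,
        8.07856384e-03,  2.30841113e-05]), 'tool_pos': array([ 0.26253918, -0.62122149,  0.23021348]), 'tcp_rot': array([-3.07729268e+00, -6.23457471e-01,  4.30747291e-04]), 'wrist_force': array([-0.05695297, -0.76795843,  0.83808667]), 'torque': array([ 0.00257426, -0.07414852,  0.00191065]), 'width': 1.0015994034694633}
```

View pics/scene0.png

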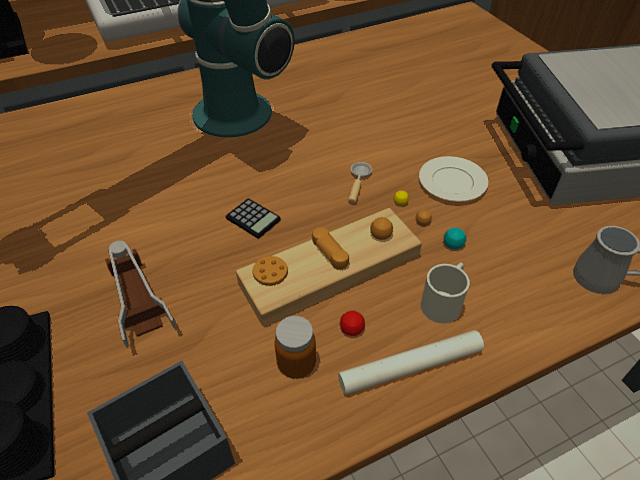

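View pics/top0.png

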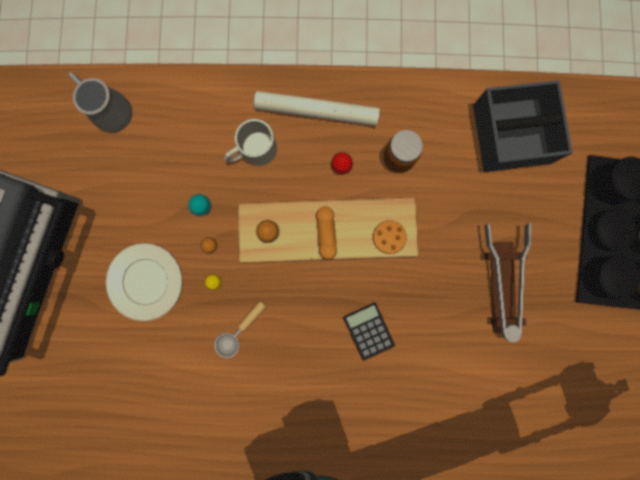

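View pics/wrist0.png

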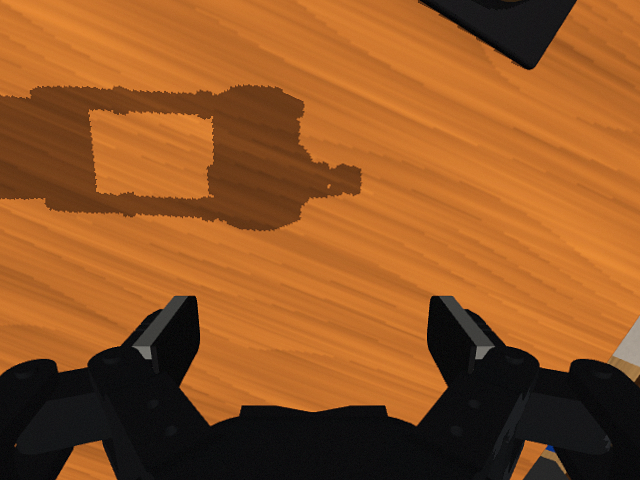

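The round brown candidates are the ball on the board at top (267,231) / scene (381,228) and a small brown ball on the counter at top (208,245) / scene (424,217). The red, turquoise and yellow balls are excluded by colour. The one on the board is larger, and I'll confirm that in an enlarged crop.

```bash
python3 - <<'E'
import cv2
t=cv2.imread('pics/top0.png');s=cv2.imread('pics/scene0.png')
cv2.imwrite('pics/c1.png',cv2.resize(t[180:300,180:300],None,fx=5,fy=5,interpolation=cv2.INTER_CUBIC))
cv2.imwrite('pics/c2.png',cv2.resize(t[210:355,465:555],None,fx=4,fy=4,interpolation=cv2.INTER_CUBIC))
cv2.imwrite('pics/c3.png',cv2.resize(s[160:280,340:500],None,fx=5,fy=5,interpolation=cv2.INTER_CUBIC))
cv2.imwrite('pics/c4.png',cv2.resize(s[230:360,90:190],None,fx=4.5,fy=4.5,interpolation=cv2.INTER_CUBIC))
E
```

```text
(no output)
```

View pics/c1.png

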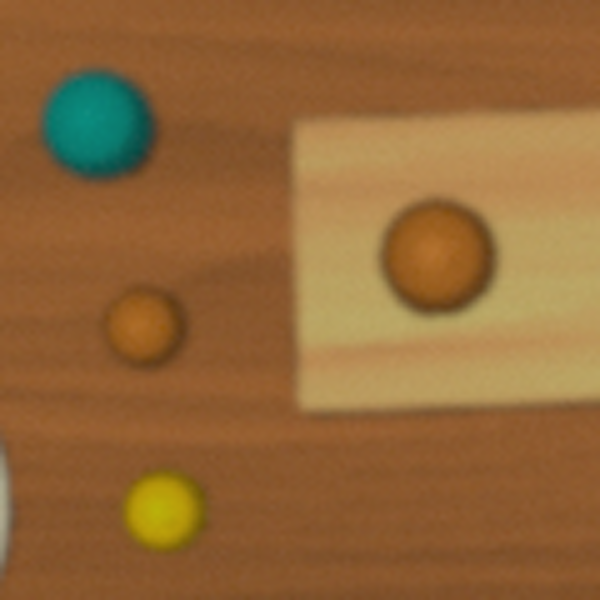

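View pics/c2.png

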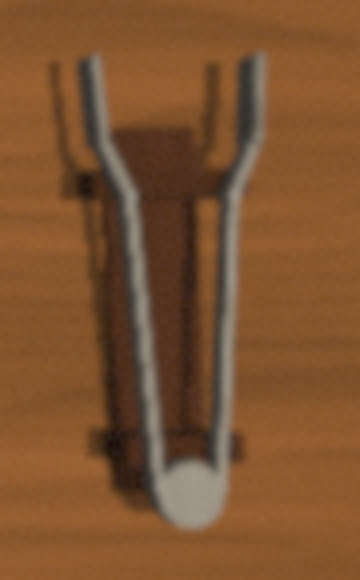

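View pics/c3.png

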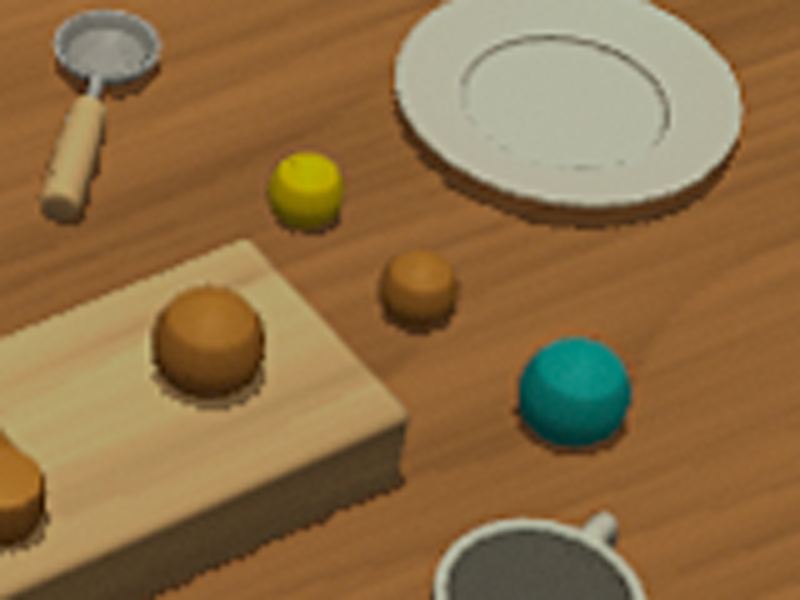

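View pics/c4.png

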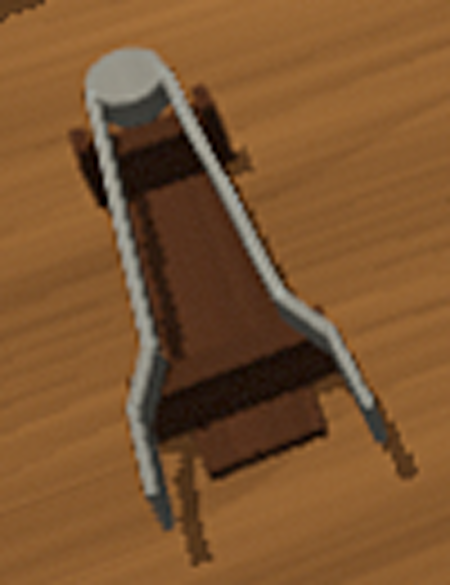

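```bash
python3 - <<'E'
from h import *
np.set_printoptions(precision=4,suppress=True)
T=load('top0');S=load('scene0')
t=lambda x,y,s=4,o=(465,210):(x/s+o[0]-.4,y/s+o[1]-.4)
P=tri((T,*t(190,494)),(S,*t(131,75,4.5,(90,230))));print('pivot',P)
print('pivot pz', pz(T,*t(190,494),.055), pd(T,*t(190,494)))
for n,a,b in [('tipL(scene left)',(258,58),(152,492)),('tipR',(92,58),(372,405))]:
    print(n,tri((T,*t(*a)),(S,*t(*b,4.5,(90,230)))),pz(T,*t(*a),.055),pz(S,*t(*b,4.5,(90,230)),.055))
# bends
for n,a,b in [('bendL',(232,193),(156,348)),('bendR',(130,196),(285,296))]:
    print(n,tri((T,*t(*a)),(S,*t(*b,4.5,(90,230)))))
o=(180,180);so=(340,160)
r=t(437,257,5,o); rs=t(208,340,5,so)
print('roll',tri((T,*r),(S,*rs)),pz(T,*r,.062),pd(T,*r),pd(S,*rs))
sm=t(145,326,5,o);print('small',pd(T,*sm), pz(T,*sm,.015))
# plate: depth-segment
def seg(c,f):
    m=f(c['pixels'].astype(int))
    return m
px=T['pixels'].astype(int);m=((px.min(2)>130)&(px.max(2)-px.min(2)<40)).astype(np.uint8)
n,l,st,ce=cv2.connectedComponentsWithStats(m)
for i in range(1,n):
    if st[i,4]>1000: print(st[i],ce[i],pz(T,*ce[i],.016))
w=lambda u,v:pd(T,u,v)
for n,u,v in [('board corner',240,204),('bc2',414,200),('bc3',416,254),('bc4',241,260),('bun top',325,213),('bun bot',328,252),('cookie',390,237),('jar',406,145),('mug',256,135),('calc',369,331),('red',342,163),('teal',199,205),('yellow',212,282),('plate',145,282)]:
    print(n,w(u,v))
E
```

```text
pivot (array([ 0.4108, -0.377 ,  0.0544]), [np.float64(0.0006435591354877693), np.float64(0.0006435591354877685)])
pivot pz [ 0.4107 -0.3774  0.055 ] [ 0.4107 -0.3775  0.0549]
tipL(scene left) (array([ 0.6296, -0.4138,  0.0525]), [np.float64(0.0005935738207837047), np.float64(0.0005935738207837078)]) [ 0.6295 -0.4122  0.055 ] [ 0.6312 -0.4141  0.055 ]
tipR (array([ 0.6277, -0.328 ,  0.0528]), [np.float64(0.0003635571186299654), np.float64(0.0003635571186299286)]) [ 0.6276 -0.3269  0.055 ] [ 0.6292 -0.3283  0.055 ]
bendL (array([ 0.5614, -0.3992,  0.0517]), [np.float64(0.0005739176038266189), np.float64(0.0005739176038267055)])
bendR (array([ 0.559 , -0.3464,  0.0524]), [np.float64(0.0007027233019165753), np.float64(0.0007027233019165084)])
roll (array([0.6038, 0.1131, 0.0646]), [np.float64(0.00020705756480927654), np.float64(0.00020705756480922298)]) [0.6041 0.1136 0.062 ] [0.6021 0.111  0.0839] [0.6164 0.1039 0.0805]
small [0.5766 0.2366 0.0271] [0.5774 0.2394 0.015 ]
[    0     0   640    76 41597] [329.3943  32.8091] [ 1.0374 -0.0016  0.016 ]
[ 255   92  124   30 1562] [317.0768 106.2561] [0.8741 0.0212 0.016 ]
[ 107  245   74   75 4382] [143.3948 281.6105] [0.4984 0.373  0.016 ]
board corner [0.6593 0.1716 0.0449]
bc2 [ 0.6745 -0.1796  0.0445]
bc3 [ 0.5653 -0.1846  0.0439]
bc4 [0.5463 0.1657 0.0478]
bun top [ 0.6407 -0.0003  0.073 ]
bun bot [ 0.5644 -0.0077  0.0731]
cookie [ 0.5974 -0.1302  0.0572]
jar [ 0.7719 -0.1537  0.1024]
mug [0.8132 0.1496 0.004 ]
calc [ 0.407  -0.0949  0.0149]
red [ 0.7483 -0.0327  0.0395]
teal [0.6563 0.2558 0.0411]
yellow [0.5009 0.2265 0.0301]
plate [0.4975 0.3737 0.0045]
```

Roll confirmed: the ball at top crop (437,257), pixel (267,231), is clearly wider than the brown ball at crop (145,326), and stands on the board. Both tongs heights agree with the text (~53–55 mm tops). Next I'll work out a hover over the grip point.

```bash
cat >> h.py <<'E'
def plan(p,yaw_deg):
    s=bot.read_state(); R=cv2.Rodrigues(np.array(s['tcp_rot']))[0]
    d=R.T@(np.array(p)-np.array(s['tool_pos']))*1000
    y0=np.degrees(np.arctan2(R[1,0],R[0,0]))
    print('pos',np.round(s['tool_pos'],4),'yaw',round(y0,2),'tilt z',np.round(R[:,2],3),'w',round(s['width'],3),'F',np.round(s['wrist_force'],1),'t',s['time'],'q',np.round(s['q'],2))
    print('shift mm',np.round(d,1),'turn',round(-((yaw_deg-y0+180)%360-180),2))
E
python3 -c "
from h import *
plan([.5108,-.374,.16],1.7)"
```

```text
pos [ 0.2625 -0.6212  0.2302] yaw 22.91 tilt z [-0.001  0.002 -1.   ] w 1.002 F [-0.1 -0.8  0.8] t 0.15 q [-1.21  0.26  1.61  0.    1.27 -0.04]
shift mm [ 324.9 -131.    70.5] turn 21.21
```

Emit:
move_arm(
  steps=[
    [35,-14,8,3,100],
    [80,-32,18,7,100],
    [127,-51,28,12,100],
    [174,-70,38,17,100],
    [220,-89,48,21.2,100],
    [265,-107,58,21.2,100],
    [300,-121,66,21.2,100],
    [325,-131,70,21.2,100],
    [325,-131,70,21.2,100],
    [325,-131,70,21.2,100],
    [325,-131,70,21.2,100],
  ],
)

```text
time: 1.25
tool_pos: [0.5105, -0.3754, 0.1614]
tcp_rot: [3.141, 0.046, -0.0]
wrist_force: [-0.5, 0.4, 0.4]
width: 0.995
```

```bash
python3 -c "
from h import *
c=grab('wrist','w1')
plan([.5108,-.374,.024],1.7)"
```

```text
pos [ 0.5104 -0.3757  0.1615] yaw 1.63 tilt z [-0. -0. -1.] w 1.004 F [ 0.3 -1.3 -0.4] t 1.3 q [-0.67  0.24  1.77 -0.    1.13  0.87]
shift mm [  0.5  -1.7 137.5] turn -0.07
```

View pics/w1.png

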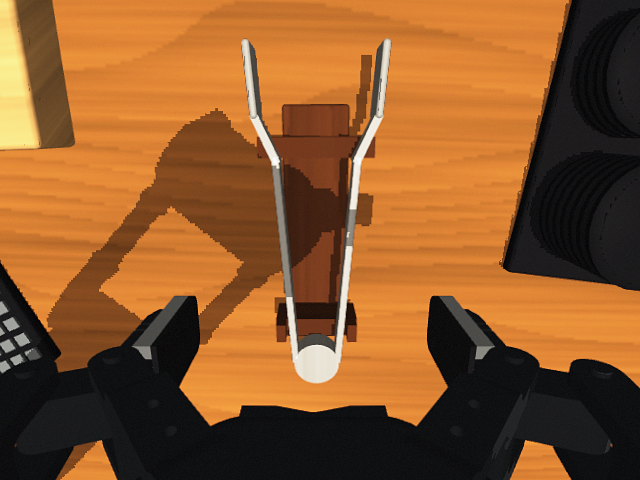

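The tongs lie symmetrically between the fingers: pivot at (317,365), jaw tips at (246,40) and (387,40). I'll check these against the earlier measurement.

```bash
python3 -c "
from h import *
np.set_printoptions(precision=4,suppress=True)
c=load('w1');T=load('top0')
for u,v in [(317,364),(246,41),(387,41),(276,162),(357,162)]: print(pz(c,u,v,.055), pd(c,u,v))
print(tri((c,317,364),(T,512.1,333.1)))
plan([.5108,-.374,.024],1.7)"
```

```text
[ 0.4121 -0.3807  0.055 ] [ 0.4106 -0.3808  0.0528]
[ 0.6289 -0.3316  0.055 ] [ 0.6291 -0.3314  0.054 ]
[ 0.6314 -0.4153  0.055 ] [ 0.6318 -0.4156  0.0531]
[ 0.5583 -0.3499  0.055 ] [ 0.5582 -0.3497  0.0532]
[ 0.5599 -0.4015  0.055 ] [ 0.5598 -0.4016  0.0541]
(array([ 0.4097, -0.3801,  0.0503]), [np.float64(0.0010002075760156563), np.float64(0.0010002075760156396)])
pos [ 0.5104 -0.3757  0.1615] yaw 1.63 tilt z [-0. -0. -1.] w 1.004 F [ 0.3 -1.3 -0.4] t 1.3 q [-0.67  0.24  1.77 -0.    1.13  0.87]
shift mm [  0.5  -1.7 137.5] turn -0.07
```

Emit:
move_arm(
  steps=[
    [0,0,25,0,100],
    [0,0,60,0,100],
    [0,0,95,0,100],
    [0,0,120,0,100],
    [0,0,133,0,100],
    [0,0,137.5,0,100],
    [0,0,137.5,0,100],
    [0,0,137.5,0,100],
    [0,0,137.5,0,60],
    [0,0,137.5,0,60],
    [0,0,137.5,0,60],
  ],
  newtons=30,
)

```text
time: 2.4
tool_pos: [0.5121, -0.3754, 0.0254]
tcp_rot: [3.139, 0.047, 0.003]
wrist_force: [-0.0, 0.5, 3.6]
width: 0.601
```

```bash
python3 -c "
from h import *
c=grab('wrist','w2')
plan([.5108,-.374,.024],1.7)"
```

```text
pos [ 0.5121 -0.3753  0.0253] yaw 1.71 tilt z [ 0.002 -0.002 -1.   ] w 0.602 F [-0.5  0.   6.7] t 2.45 q [-0.67  0.38  1.86 -0.    0.9   0.87]
shift mm [-1.2 -1.4  1.3] turn 0.01
```

View pics/w2.png

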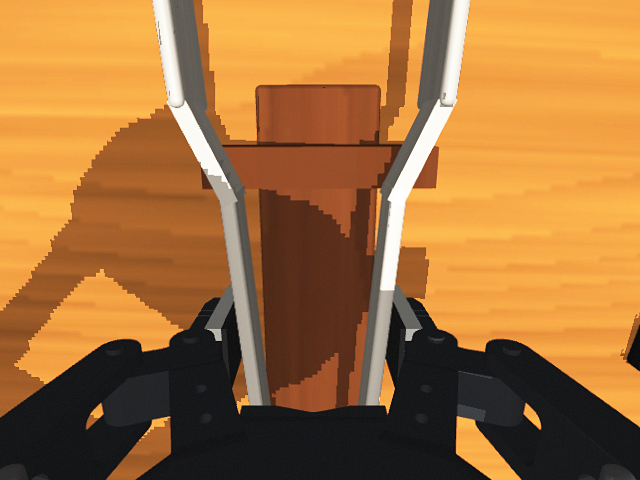

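Emit:
move_arm(
  steps=[
    [0,0,0,0,55],
    [0,0,0,0,53],
    [0,0,0,0,53],
    [0,0,0,0,53],
  ],
  newtons=30,
)

```text
time: 2.85
tool_pos: [0.5126, -0.3757, 0.0262]
tcp_rot: [3.139, 0.047, 0.005]
wrist_force: [-1.6, 0.8, 8.7]
width: 0.532
```

```bash
python3 -c "
from h import *
c=grab('wrist','w3')
plan([.5108,-.374,.024],1.7)"
```

```text
pos [ 0.5127 -0.3757  0.0262] yaw 1.7 tilt z [ 0.003 -0.002 -1.   ] w 0.53 F [-1.9 -0.2  8.9] t 2.9 q [-0.67  0.38  1.86  0.    0.9   0.87]
shift mm [-1.8 -1.8  2.2] turn 0.0
```

View pics/w3.png

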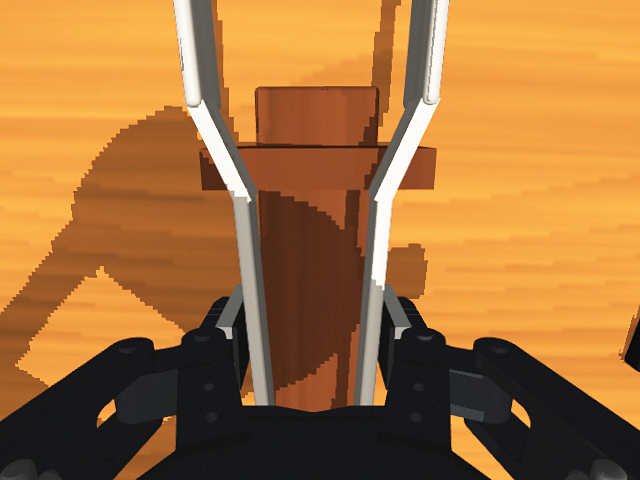

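Emit:
move_arm(
  steps=[
    [0,0,-4,0,53],
    [0,0,-12,0,53],
    [0,0,-25,0,53],
    [0,0,-45,0,53],
    [0,0,-70,0,53],
    [0,0,-95,0,53],
    [0,0,-115,0,53],
    [0,0,-120,0,53],
    [0,0,-120,0,53],
    [0,0,-120,0,53],
  ],
)

```text
time: 3.9
tool_pos: [0.5104, -0.374, 0.1427]
tcp_rot: [-3.14, -0.047, 0.002]
wrist_force: [0.9, 0.6, -1.4]
width: 0.53
```

```bash
python3 -c "
from h import *
c=grab('wrist','w4')
plan([.504,.113,.145],1.7)"
```

```text
pos [ 0.5101 -0.3738  0.1421] yaw 1.71 tilt z [-0.002  0.002 -1.   ] w 0.532 F [ 0.3 -0.1 -1.8] t 3.95 q [-0.67  0.25  1.79  0.    1.1   0.87]
shift mm [   8.3 -486.8   -2. ] turn 0.01
```

View pics/w4.png

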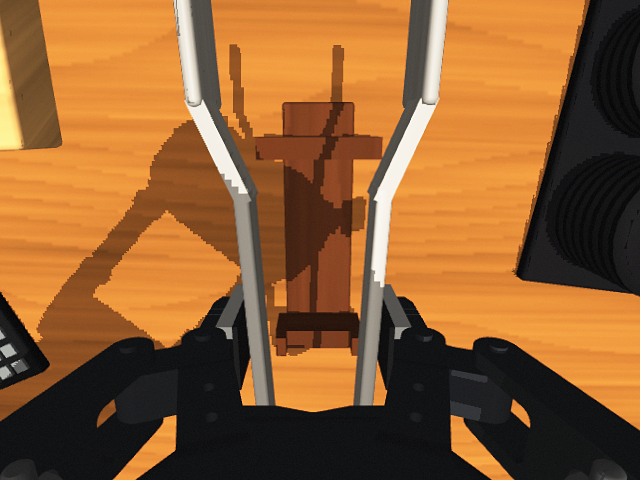

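The tongs are lifted off the rest and unchanged in the fingers (jaw strips at cols ~195 and 430). Carry them above the roll.

Emit:
move_arm(
  steps=[
    [0,-15,-10,0,53],
    [0,-45,-10,0,53],
    [1,-80,-10,0,53],
    [2,-118,-10,0,53],
    [3,-156,-10,0,53],
    [4,-194,-10,0,53],
    [5,-232,-10,0,53],
    [6,-270,-10,0,53],
    [6,-308,-10,0,53],
    [7,-346,-10,0,53],
    [7,-384,-10,0,53],
    [8,-420,-10,0,53],
    [8,-450,-10,0,53],
    [8,-472,-10,0,53],
    [8,-484,-10,0,53],
    [8,-487,-10,0,53],
    [8,-487,-10,0,53],
    [8,-487,-10,0,53],
    [8,-487,-10,0,53],
  ],
)

```text
time: 5.85
tool_pos: [0.5046, 0.1115, 0.1537]
tcp_rot: [3.141, 0.045, -0.0]
wrist_force: [-0.2, -0.2, -0.9]
width: 0.53
```

```bash
python3 -c "
from h import *
for n in ['wrist','top','scene']: grab(n,n+'5')
plan([.504,.113,.055],0)
import cv2
t=cv2.imread('pics/top5.png');cv2.imwrite('pics/top5c.png',cv2.resize(t[170:330,180:340],None,fx=3.7,fy=3.7,interpolation=cv2.INTER_CUBIC))
t=cv2.imread('pics/scene5.png');cv2.imwrite('pics/scene5c.png',cv2.resize(t[100:300,300:500],None,fx=3,fy=3,interpolation=cv2.INTER_CUBIC))
"
```

```text
pos [0.5047 0.1117 0.1538] yaw 1.64 tilt z [-0. -0. -1.] w 0.531 F [ 0.6 -0.  -1.3] t 6.0 q [ 0.17  0.03  2.02 -0.    1.09  1.71]
shift mm [-0.6 -1.3 98.8] turn 1.64
```

View pics/wrist5.png

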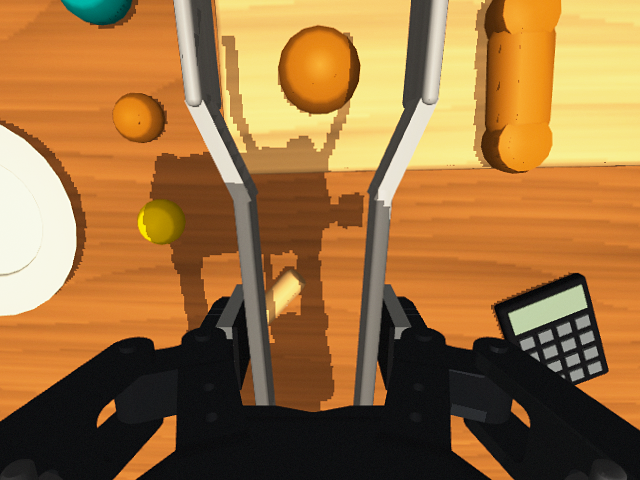

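View pics/top5c.png

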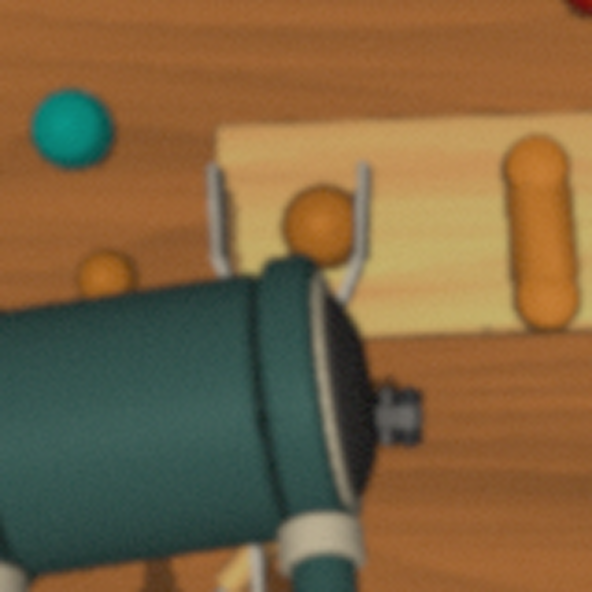

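View pics/scene5c.png

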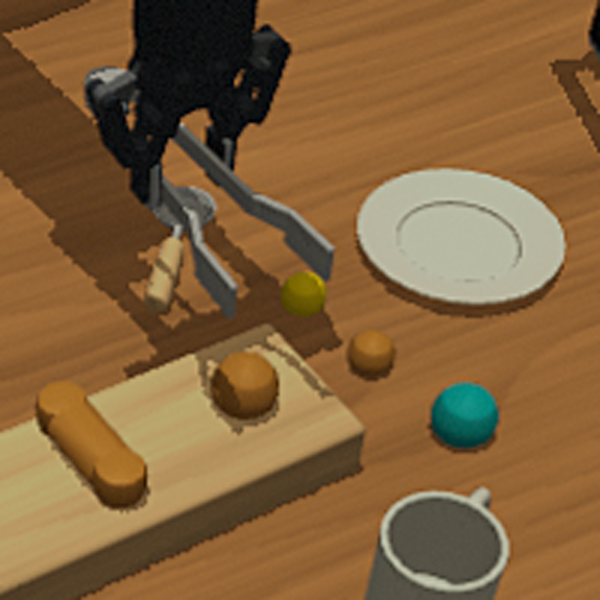

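```bash
python3 -c "
from h import *
np.set_printoptions(precision=4,suppress=True)
W=load('wrist5');T=load('top5');S=load('scene5');T0=load('top0');S0=load('scene0')
k=.4
tr=(278.1-k,214.6-k);tl=(237.6-k,214.9-k)
sl=(379-k,197.3-k);sr=(410.7-k,182.3-k)
print('right(-y)tip',tri((T,*tr),(S,*sl)));print('left tip',tri((T,*tl),(S,*sr)))
print('depth',pd(T,*tr),pd(T,tl[0],tl[1]+2))
for u,v in [(192,100),(430,100),(182,20),(440,20)]: print('wrist strip top',u,v,pd(W,u,v))
# roll outline in wrist & top by colour
for n,C,(a,b,cc,d) in [('w',W,(15,125,265,372)),('t',T0,(212,252,250,286))]:
    p=C['pixels'][a:b,cc:d]; h=cv2.cvtColor(p,cv2.COLOR_RGB2HSV)
    dep=C['depth'][a:b,cc:d]
    P=np.array([[pd(C,u,v) for u in range(cc,d)] for v in range(a,b)])
    m=(P[:,:,2]>.055)&(P[:,:,2]<.1); ys,xs=np.nonzero(m)
    (cx,cy),r=cv2.minEnclosingCircle(np.c_[xs,ys].astype(np.float32))
    print(n,cx+cc,cy+a,r,pz(C,cx+cc,cy+a,.062),'zmax',np.percentile(P[:,:,2][m],99))
    Pm=P[m]; print('xyz cloud centre',(Pm.min(0)+Pm.max(0))/2,Pm.max(0)-Pm.min(0))
"
```

```text
right(-y)tip (array([0.6241, 0.083 , 0.1781]), [np.float64(0.0011462356171502248), np.float64(0.001146235617150159)])
left tip (array([0.6212, 0.1524, 0.1852]), [np.float64(0.0006745838428491795), np.float64(0.0006745838428492498)])
depth [0.6227 0.0813 0.1849] [0.6176 0.1521 0.183 ]
wrist strip top 192 100 [0.5797 0.1482 0.1822]
wrist strip top 430 100 [0.5816 0.0811 0.1821]
wrist strip top 182 20 [0.6004 0.1502 0.1817]
wrist strip top 440 20 [0.6023 0.0805 0.1821]
w 318.5 69.77906799316406 44.56175231933594 [0.606  0.1118 0.062 ] zmax 0.08499111594878632
xyz cloud centre [0.6047 0.1116 0.072 ] [0.0454 0.0454 0.0285]
t 266.9010982513428 230.75274658203125 11.924982070922852 [0.6046 0.1138 0.062 ] zmax 0.08634413998686037
xyz cloud centre [0.6047 0.1139 0.0745] [0.0457 0.0456 0.0303]
```

Jaw tops at z≈0.182 and level, with the jaw midline about 3.5 mm left of the roll (y 0.1154 against 0.1118 in the same wrist view) and 2–3 mm short. I'll correct that and descend around the roll.

Emit:
move_arm(
  steps=[
    [2,2,10,0,53],
    [3,3.5,30,0,53],
    [3,3.5,50,0,53],
    [3,3.5,60,0,53],
    [3,3.5,65,0,53],
    [3,3.5,65,0,53],
    [3,3.5,65,0,53],
  ],
)

```text
time: 6.7
tool_pos: [0.5083, 0.1091, 0.0894]
tcp_rot: [-3.141, -0.047, -0.002]
wrist_force: [-0.9, -1.0, -0.3]
width: 0.533
```

```bash
python3 -c "
from h import *
for n in ['wrist','scene']: grab(n,n+'6')
plan([.504,.113,.0515],1.64)
import cv2
t=cv2.imread('pics/scene6.png');cv2.imwrite('pics/scene6c.png',cv2.resize(t[130:280,300:480],None,fx=4,fy=4,interpolation=cv2.INTER_CUBIC))
"
```

```text
pos [0.5086 0.1092 0.0898] yaw 1.71 tilt z [ 0.002  0.    -1.   ] w 0.528 F [ 0.7 -0.  -0.9] t 6.8 q [0.16 0.11 2.07 0.   0.96 1.7 ]
shift mm [-4.6 -3.9 38.3] turn 0.07
```

View pics/wrist6.png

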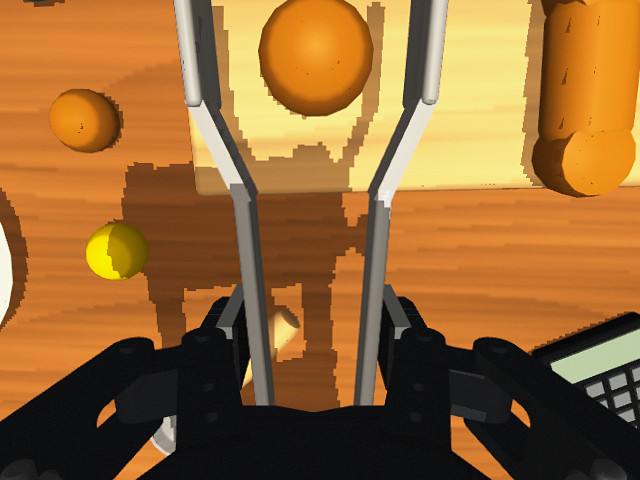

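View pics/scene6c.png

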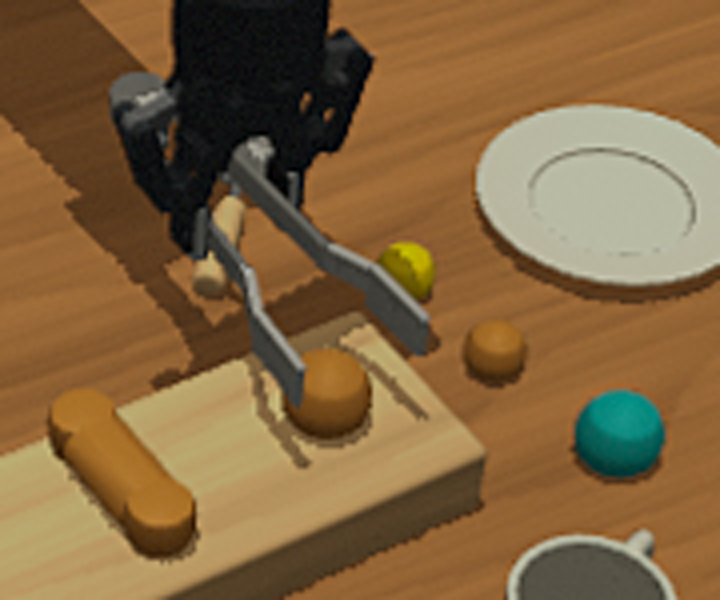

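```bash
python3 -c "
from h import *
np.set_printoptions(precision=4,suppress=True)
W=load('wrist6')
for u,v in [(192,100),(430,100),(183,20),(440,20)]: print('strip',pd(W,u,v))
print(pz(W,316,57,.062)); P=np.array([[pd(W,u,v) for u in range(222,400)] for v in range(0,125)]).reshape(-1,3)
P=P[(P[:,2]>.055)&(P[:,2]<.088)];print(P.min(0),P.max(0),(P.min(0)+P.max(0))/2)
P=np.array([[pd(W,u,v) for u in range(255,300)] for v in range(300,360)]).reshape(-1,3);P=P[P[:,2]<.05];print('spoon z',P[:,2].max())
"
```

```text
strip [0.5832 0.1455 0.1195]
strip [0.5854 0.0785 0.1167]
strip [0.6034 0.1469 0.1198]
strip [0.6058 0.0784 0.1187]
[0.6053 0.1113 0.062 ]
[0.582  0.0887 0.0578] [0.6254 0.1343 0.0861] [0.6037 0.1115 0.0719]
spoon z 0.021237817784271723
```

Jaw mid is (0.607, 0.1127) and the roll (0.605, 0.1114), so they are aligned. I'll descend the rest, then close.

Emit:
move_arm(
  steps=[
    [-1,0,10,0,53],
    [-1,1,22,0,53],
    [-1,1,32,0,53],
    [-1,1,37,0,53],
    [-1,1,37,0,53],
    [-1,1,37,0,53],
  ],
)

```text
time: 7.4
tool_pos: [0.5066, 0.108, 0.0515]
tcp_rot: [3.141, 0.047, -0.001]
wrist_force: [0.2, -0.2, -1.0]
width: 0.53
```

```bash
python3 -c "
from h import *
for n in ['wrist','scene']: grab(n,n+'7')
plan([.507,.108,.0515],1.64)
import cv2
t=cv2.imread('pics/scene7.png');cv2.imwrite('pics/scene7c.png',cv2.resize(t[160:280,320:480],None,fx=5,fy=5,interpolation=cv2.INTER_CUBIC))
"
```

```text
pos [0.5072 0.1081 0.0521] yaw 1.7 tilt z [ 0.001  0.    -1.   ] w 0.531 F [-0.3 -0.2 -1.3] t 7.5 q [0.16 0.15 2.1  0.   0.89 1.7 ]
shift mm [-0.2  0.1  0.6] turn 0.06
```

View pics/wrist7.png

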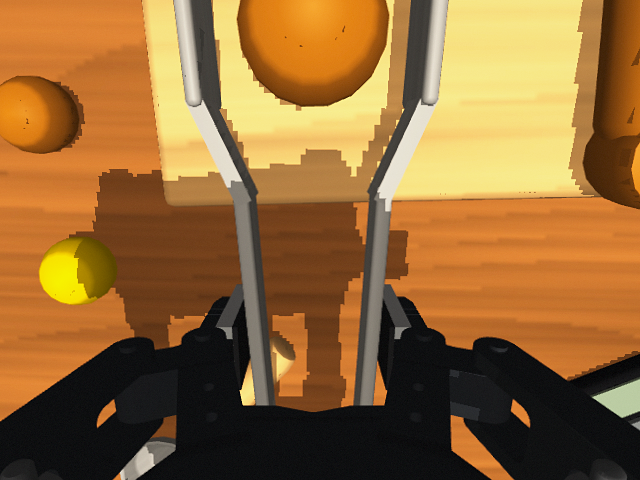

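View pics/scene7c.png

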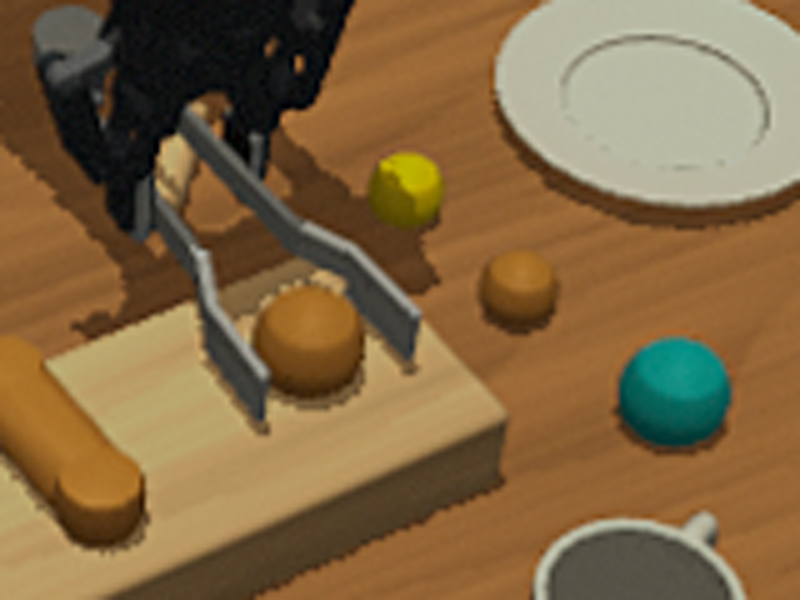

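The roll sits between both paddles, clear of them on each side (scene crop (310,340)). Closing slowly.

Emit:
move_arm(
  steps=[
    [0,0,0,0,50],
    [0,0,0,0,47],
    [0,0,0,0,44],
    [0,0,0,0,41],
    [0,0,0,0,38],
    [0,0,0,0,35],
    [0,0,0,0,32],
    [0,0,0,0,30],
    [0,0,0,0,30],
  ],
  newtons=35,
)

```text
time: 8.4
tool_pos: [0.5069, 0.108, 0.0519]
tcp_rot: [-3.141, -0.047, -0.001]
wrist_force: [-0.4, -0.1, 1.1]
width: 0.409
```

```bash
python3 -c "
from h import *
for n in ['wrist','scene']: grab(n,n+'8')
plan([.507,.108,.0515],1.64)
import cv2
t=cv2.imread('pics/scene8.png');cv2.imwrite('pics/scene8c.png',cv2.resize(t[160:280,320:480],None,fx=5,fy=5,interpolation=cv2.INTER_CUBIC))
"
```

```text
pos [0.5069 0.108  0.0519] yaw 1.71 tilt z [ 0.  0. -1.] w 0.409 F [ 0.   0.1 -0.1] t 8.5 q [0.16 0.15 2.1  0.   0.89 1.7 ]
shift mm [0.1 0.  0.4] turn 0.07
```

View pics/wrist8.png

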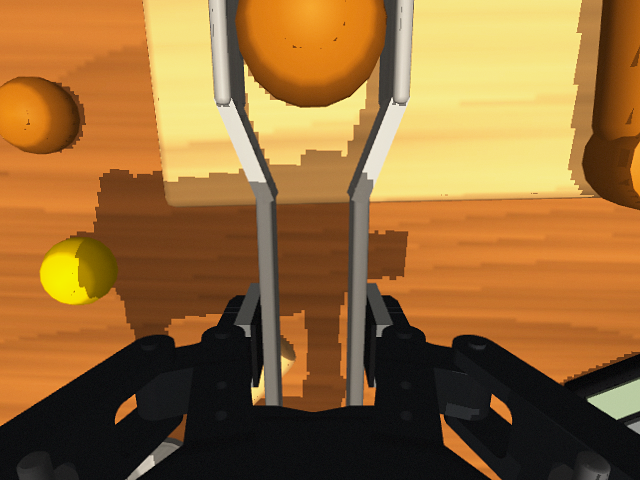

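View pics/scene8c.png

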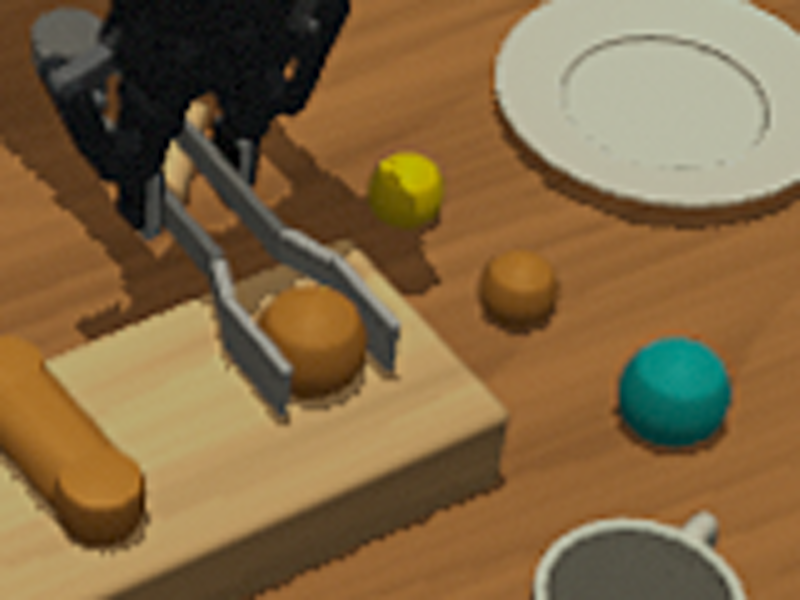

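The fingers stopped at 41 % (≈35 mm over the arms, as expected on the roll) and the roll is between the paddles. Lifting gently.

Emit:
move_arm(
  steps=[
    [0,0,-3,0,30],
    [0,0,-8,0,30],
    [0,0,-15,0,30],
    [0,0,-24,0,30],
    [0,0,-34,0,30],
    [0,0,-46,0,30],
    [0,0,-60,0,30],
    [0,0,-75,0,30],
    [0,0,-90,0,30],
    [0,0,-104,0,30],
    [0,0,-115,0,30],
    [0,0,-120,0,30],
    [0,0,-120,0,30],
    [0,0,-120,0,30],
    [0,0,-120,0,30],
  ],
)

```text
time: 10.0
tool_pos: [0.506, 0.1079, 0.1708]
tcp_rot: [3.141, 0.047, -0.003]
wrist_force: [-0.0, 0.4, -0.9]
width: 0.412
```

```bash
python3 -c "
from h import *
for n in ['wrist','scene']: grab(n,n+'9')
a=np.radians(45);plan([.498-.1*np.cos(a),.373-.1*np.sin(a),.172],45)
import cv2
t=cv2.imread('pics/scene9.png');cv2.imwrite('pics/scene9c.png',cv2.resize(t[80:280,300:500],None,fx=3,fy=3,interpolation=cv2.INTER_CUBIC))
"
```

```text
pos [0.5061 0.1079 0.1709] yaw 1.71 tilt z [-0.002 -0.    -1.   ] w 0.403 F [ 0.3 -0.4 -1.3] t 10.1 q [0.16 0.01 2.   0.   1.13 1.7 ]
shift mm [ -73.  -196.7   -1.1] turn -43.29
```

View pics/wrist9.png

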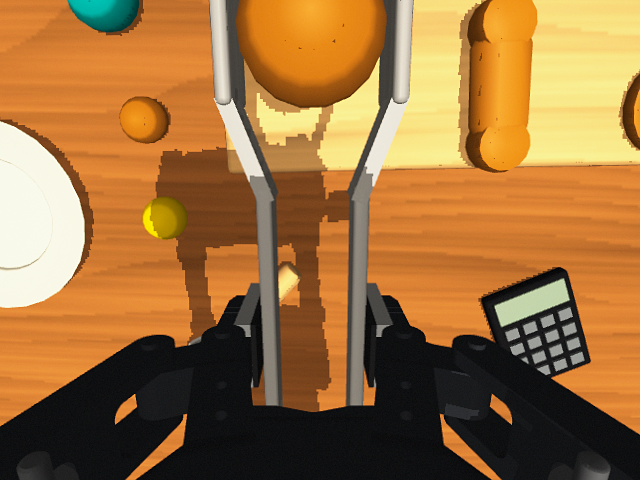

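View pics/scene9c.png

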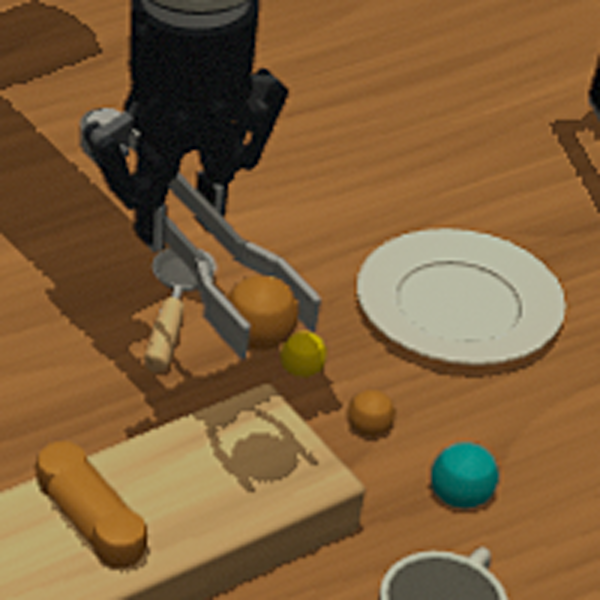

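The roll is held in the paddles clear of the board, with its shadow on the empty spot. I'll carry it to the plate, slowly and turning 43°.

Emit:
move_arm(
  steps=[
    [-2,-5,0,-1,30],
    [-6,-15,0,-3,30],
    [-11,-30,0,-6,30],
    [-17,-47,0,-10,30],
    [-24,-65,0,-14,30],
    [-31,-84,0,-18,30],
    [-38,-103,0,-22,30],
    [-45,-122,0,-26,30],
    [-52,-140,0,-30,30],
    [-59,-158,0,-34,30],
    [-64,-174,0,-37.5,30],
    [-69,-186,0,-40.5,30],
    [-72,-194,0,-42.5,30],
    [-73,-197,0,-43.3,30],
    [-73,-197,0,-43.3,30],
    [-73,-197,0,-43.3,30],
    [-73,-197,0,-43.3,30],
  ],
)

```text
time: 11.8
tool_pos: [0.4281, 0.3022, 0.1718]
tcp_rot: [2.903, 1.201, -0.0]
wrist_force: [-0.6, -0.3, -2.1]
width: 0.409
```

```bash
python3 -c "
from h import *
for n in ['wrist','scene','top']: grab(n,n+'10')
a=np.radians(45);plan([.498-.1*np.cos(a),.373-.1*np.sin(a),.172],45)
"
```

```text
pos [0.4281 0.3023 0.1718] yaw 44.96 tilt z [ 0. -0. -1.] w 0.409 F [ 0.2  0.3 -1.2] t 11.95 q [ 0.57  0.02  1.99 -0.    1.13  1.35]
shift mm [-0.6 -0.6 -0.2] turn -0.04
```

View pics/wrist10.png

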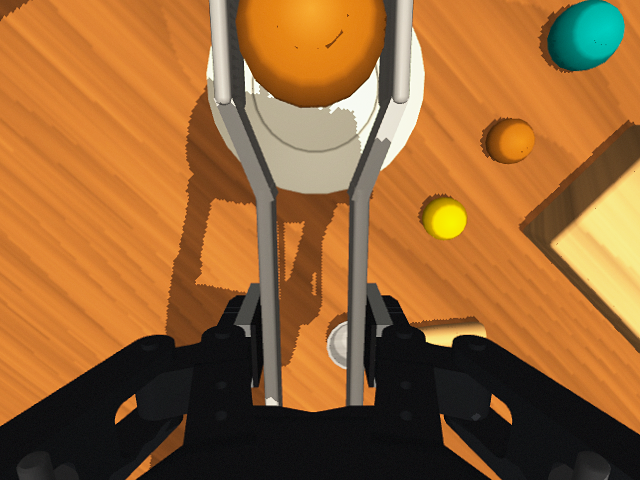

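View pics/scene10.png

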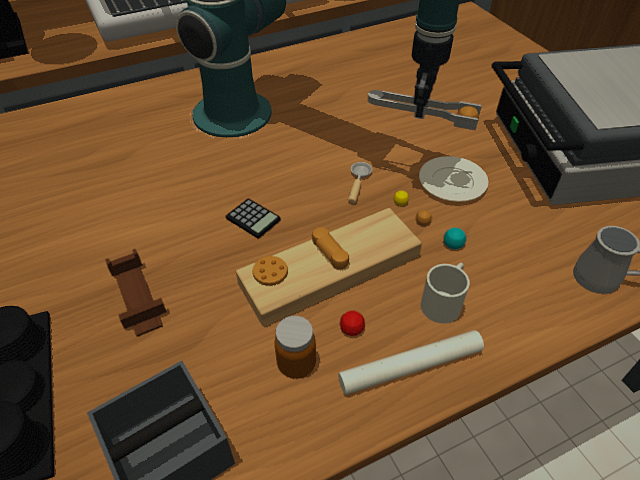

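View pics/top10.png

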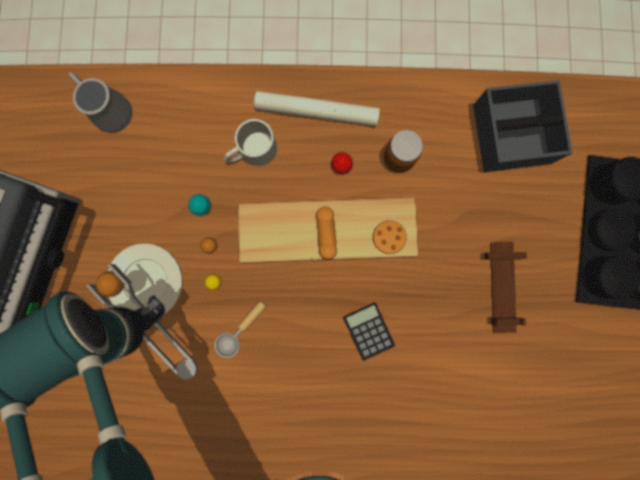

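The roll is held over the plate: top (107,284), scene (468,113). Everything else looks in place. Now I'll measure roll position and height from the views.

```bash
python3 -c "
from h import *
np.set_printoptions(precision=4,suppress=True)
W=load('wrist10');T=load('top10');S=load('scene10');S0=load('scene0')
print(tri((T,107,284),(S,468,113)),tri((T,107,284),(W,311,32)))
print(pd(T,107,284),pd(S,468,112),pd(W,311,32))
print('plate scene',pz(S0,453.5,179.5,.016))
m=(T['pixels'].astype(int)-load('top0')['pixels'])
for n,u,v in [('bun',326,232),('cookie',390,237),('jar',406,150),('mug',256,140),('calc',369,331),('spoon',250,320)]:
    print(n,np.abs(m[v-20:v+20,u-20:u+20]).mean())
import cv2
t=cv2.imread('pics/top10.png');cv2.imwrite('pics/top10c.png',cv2.resize(t[220:400,60:240],None,fx=3.3,fy=3.3))
t=cv2.imread('pics/scene10.png');cv2.imwrite('pics/scene10c.png',cv2.resize(t[70:210,350:510],None,fx=4,fy=4))
"
```

```text
(array([0.4953, 0.3744, 0.1916]), [np.float64(9.380424806313626e-05), np.float64(9.380424806305043e-05)]) (array([0.4946, 0.3691, 0.2022]), [np.float64(0.0010389843110609532), np.float64(0.0010389843110609257)])
[0.4954 0.3701 0.2015] [0.5068 0.3627 0.2046] [0.4935 0.3682 0.2037]
plate scene [0.5042 0.3712 0.016 ]
bun 5.110625
cookie 5.017916666666666
jar 4.735625
mug 4.766041666666666
calc 3.6933333333333334
spoon 4.193333333333333
```

View pics/top10c.png

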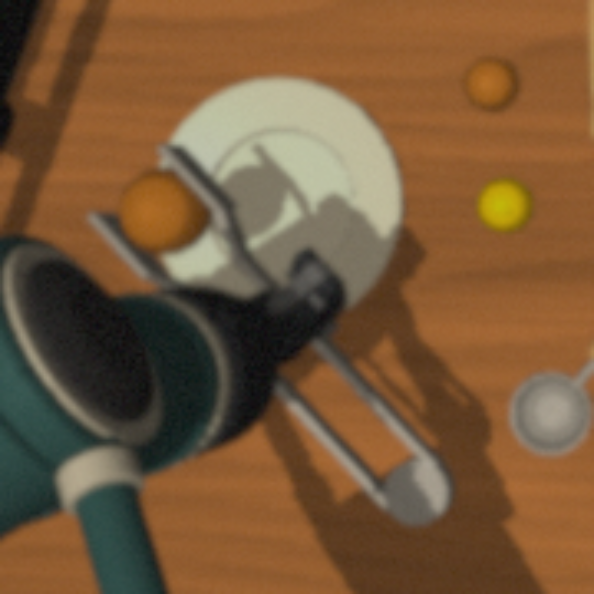

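View pics/scene10c.png

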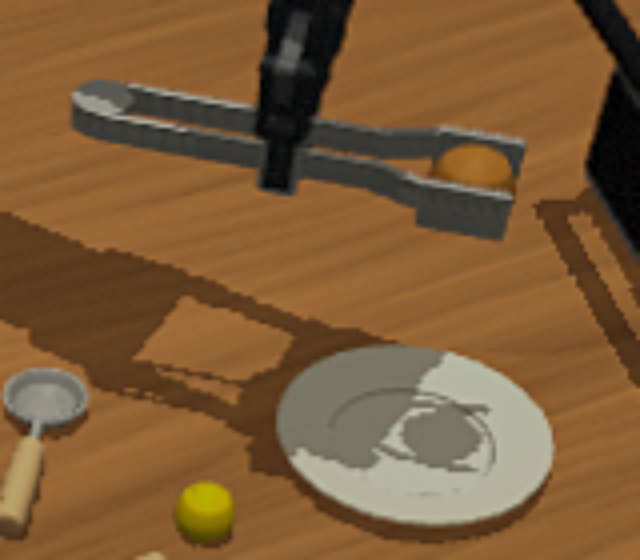

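Roll at about (0.495, 0.372, z≈0.19), within 10 mm of the plate centre at about (0.50, 0.372). Its place in the wrist view hasn't changed since the grasp, so I'm handing in.

```bash
python3 -c "
from h import *
print(bot.read_state()['joint_vel'].round(3),bot.read_state()['width']); print(bot.finish_job())"
```

```text
[ 0.001  0.001 -0.001  0.002  0.001 -0.   ] 0.409365064133357
the job is handed in; nothing more can be done
None
```

I picked up the tongs from their rest and closed them on the larger brown roll on the board. I then carried the roll over the plate and handed the job in with it still held there. The hand-in reported no verdict.

**Last checks:**
- **Roll position:** it was at about (0.495, 0.37), and the plate centre measured about (0.50, 0.372), so they were within about 10 mm of each other.
- **Height:** the roll centre was at about 0.18–0.19 m. That puts its underside roughly 15 cm above the plate.
- **Grip:** the fingers held at 41 %, about 35 mm over the arms. The roll had not moved between the paddles in the wrist view since the grasp, and the arm was at rest.
- **Other things on the counter:** the bun, cookie, jar, mug, calculator and spoon looked unmoved in the top view.
- **Time:** the run took about 12 s of the 43 s allowed.

**Small disagreements:**
- The wrist and top cameras differed by 2–4 mm in y, so I lined the jaws up with the roll using the wrist camera alone.
- The scene and top views put the plate centre 6 mm apart in x.
- The wrist force read up to 9 N while I closed on the tongs in the rest. It was gone after the lift.

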